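# Dock the paint pan in its tray corner

### The arm

A 6-joint arm with a two-finger parallel gripper is mounted at the origin on the work surface. World frame = base frame: x ahead of the robot, y to its left, z up, the work surface at z = 0. Lengths are in m, angles in rad, forces in N, time in s.
With the tool pointing down it reaches from about 0.3 to 0.775 m from the base axis. Payload 14.6 kg.
Tool frame: the origin (TCP) lies at the centre of the arm's flange, where the gripper is bolted on; the fingertips stand 199 mm ahead of it and the grasp point (between the pads) lies ctrl.tcp_to_grasp ahead of it (ctrl.tcp_to_grasp is the distance from the TCP to the grasp point, in m); z points along the fingers, y is the line along which they close (so a half turn about z gives the same grasp; the last joint's range is limited). The gripper opens to 94 mm and grips with 3 to 60 N. Pads are 16 mm wide; open, the fingers measure 119 mm over their backs; the gripper's body (75 mm by 177 mm) begins 78 mm behind the grasp point.
Start: joints at [-1.237, 0.3, 1.521, -0, 1.321, -0.067], TCP at [0.215, -0.506, 0.405] pointing down, gripper open.
Joint ranges: [-3.03, 3.03], [-0.79, 2.21], [0.23, 2.52], [-1.04, 4.18], [0, 3.07], [-2.55, 2.55]. Speed limits (rad/s): [2.22, 2.22, 2.57, 3.14, 3.14, 3.14].

### API

Orientations are given as [roll, pitch, yaw] about the fixed x, y, z axes, in that order (R = Rz(yaw) Ry(pitch) Rx(roll)).
In Python, from station import ctrl gives the robot as it stands. The module is installed in compiled form; this text tells all that it offers.
- The arm moves only by the shell command python3 -m jog 'ROWS' [OPENING] [FORCE]. ROWS is JSON, a list of rows, each a list of 6 numbers: the shift along the tool's x, y, z in cm, then the turn, a rotation vector about the tool's x, y, z in rad. In form: [[tx, ty, tz, ax, ay, az], ...]. A call has 1 to 8 rows; each row is the pose to reach, as a shift and turn from the pose commanded when the call began, along the tool's axes at that moment; what a row does not reach only later rows make up. A row lasts 1/10 s, in which the tool goes at most 50 mm and 8.59 degrees, less where a joint would pass 70% of its speed; a pose out of reach is approached as far as the arm can. A call with a gripper value outside its range is refused whole. OPENING is the opening in per cent of the stroke, from 0 (shut) to 100 (fully open), set as the call begins (- or left out, the last holds). The fingers move at their own pace and stop on an object; FORCE is the grip in N (left out, the last holds). Time passes only in rows, so rows that repeat a pose let the fingers close. It gives the time, the measured TCP pose, the force, the opening and the grip force at its end, in the units of the state.
- ctrl.get_obs(): the state, without advancing time (a new reading comes with each control period).
- ctrl.camera(name): name is "scene" or "top" or "wrist"; returns a dict with "img" (384x512x3 uint8, blue, green, red), "intrinsics" (3x3 intrinsics, pixels), "R" (3x3) and "t" (3): a world point X has camera coordinates R X + t. Camera axes: x right, y down, z forward; pixel columns grow to the right and rows downward; lengths in m; the calibration is good to about 2 mm. A picture is of the moment at which its call begins. There is no depth.
- ctrl.hand_in(): hands the job in; it is judged then, once.
The state is a dict: "time_s": time; "qpos": joint angles; "joint_vel": joint speeds; "tau": joint torques, N m; "ee_pos": TCP position; "eef_rot": TCP orientation; "force": force on the tool from outside, world axes, zero at the start; "moment": the same for the moment, N m; "grip_width": finger opening in m; "grip_force": force on a finger pad.
Only numpy, scipy, OpenCV 4.12 (cv2) and the standard library are available. Lean on these libraries where they do the work, as an engineer would, in place of code of your own. Each camera call takes 0.05 s, during which the arm holds its last target. There are 200 camera calls.

### The job

Park the red paint pan in the corner pocket of the white palette tray that has the red tag behind it. With your fingertips only, push the pan flush against the long grey rail first, out in the open between the two pockets, then slide it along the rail until it is fully home, against both the rail and the end wall. It stays flat on the tray throughout: do not lift it or tip it, do not disturb the blue pan, the jar or the black lid, and leave everything released.

Things in the scene. Friction and masses are not known exactly. Their poses are not given: they have to be found in the camera images.
- tray: white tray fixed to the table, 206 (x) by 382 (y) mm. Origin on the table surface, middle of the inside; x points square to the long dark grey rail, towards it; y along the rail. Floor 4 mm above table. Inner faces: rail x = +85 mm (30 wide, top 18 mm above table), end walls y = +-185 mm (top 18), low rim x = -85 mm (top 12). The tray floor between is flat and clear but for the pans
- pocket_a (a point): corner pocket at the tray's +y end: where a docked pan's origin lies, tray x = +60, y = +153 mm, 4 mm above the table. Bounded by rail, end wall and a dark steel keeper (5 mm thick, top 16 mm above table) parallel to the rail, 54 mm from it, from |y| = 130 mm to the end wall; its flared lip bends away from the rail, reaching |y| = 117, x = +18 mm. Pans enter long side along the rail, 4 mm play
- pocket_b (a point): corner pocket at the tray's -y end: where a docked pan's origin lies, tray x = +60, y = -153 mm, 4 mm above the table. Bounded by rail, end wall and a dark steel keeper (5 mm thick, top 16 mm above table) parallel to the rail, 54 mm from it, from |y| = 130 mm to the end wall; its flared lip bends away from the rail, reaching |y| = 117, x = +18 mm. Pans enter long side along the rail, 4 mm play
- red_pan: loose red plastic paint pan with black base, 50 (x) by 64 (y) by 16 mm tall, about 80 g. Walls 4 mm; open empty well 42 x 56 mm, 10 mm deep, hard floor 6 mm above the underside. Origin: centre of underside. Starts flat on the open tray floor, off the rail, turned up to 0.35 rad to the tray
- blue_pan: loose blue plastic paint pan with black base, 50 (x) by 64 (y) by 16 mm tall, about 80 g. Walls 4 mm; open empty well 42 x 56 mm, 10 mm deep, hard floor 6 mm above the underside. Origin: centre of underside. Starts flat on the open tray floor, off the rail, turned up to 0.35 rad to the tray. Leave it where it is; a pan slid along the rail passes it freely
- red_tag: red colour tag: flat fixed strip 22 x 50 x 3 mm on top of the rail behind one pocket (which one varies). Origin: centre of underside, at tray x = +101, y = +151 or -151 mm; axes as the tray's. It marks the pocket for the red pan
- blue_tag: blue colour tag: flat fixed strip 22 x 50 x 3 mm on top of the rail behind one pocket (which one varies). Origin: centre of underside, at tray x = +101, y = +151 or -151 mm; axes as the tray's. It marks the other pocket
- gesso_jar: closed white plastic jar, loose and upright, 56 mm diameter, 75 mm tall, beyond the +y end of the tray; origin at the centre of its underside. Leave alone
- jar_lid: loose black plastic jar lid lying flat, 60 mm diameter, 12 mm high, beyond the -y end of the tray; origin at the centre of its underside. Leave alone
Things that resemble listed ones, but are neither listed nor needed, are in the scene too. What is meant by the red_pan is not brown, pink or turquoise, and is the larger of those in its own colour.

How it is judged:
On the way, in this order (a step that is already met when the one before it is completed fails the run):
1. the red pan is flush against the rail (within 3 mm, square within 0.08 rad), its centre within 108 mm of the middle of the rail (x of red_pan in the frame of tray above 0.057 m and angle between the x axis of red_pan and the x axis of tray, either way round below 0.08 rad and z of red_pan in the frame of tray below 0.007 m and angle between red_pan's own z axis and vertical below 0.06 rad and not (y of red_pan in the frame of tray above 0.108 m or y of red_pan in the frame of tray below -0.108 m)), for 0.1 s.
2. the red pan is fully home in the red-tagged pocket (x of red_pan in the frame of tray above 0.057 m and angle between the x axis of red_pan and the x axis of tray, either way round below 0.08 rad and z of red_pan in the frame of tray below 0.007 m and angle between red_pan's own z axis and vertical below 0.06 rad and (y of red_pan in the frame of tray above 0.1495 m or y of red_pan in the frame of tray below -0.1495 m) and horizontal distance between red_pan and red_tag below 0.055 m), for 0.2 s.
At the end, for the whole second after the job is handed in: the red pan lies flat and at rest in the pocket with the red tag, its side within 3 mm of the rail, its end within 3.5 mm of the end wall, square to the tray within 0.08 rad (all of step 2 and linear speed of red_pan below 0.01 m/s); the robot touches nothing.
It fails at once if the red pan is lifted (6 mm off the tray floor) or tipped (0.25 rad) (z of red_pan in the frame of tray above 0.01 m or angle between red_pan's own z axis and vertical above 0.25 rad).
It fails at once if the red pan comes near a pocket (centre over 112 mm from the middle of the rail) while more than 12 mm off the rail ((y of red_pan in the frame of tray above 0.112 m or y of red_pan in the frame of tray below -0.112 m) and x of red_pan in the frame of tray below 0.048 m).
It fails at once if the blue pan is shifted by 10 mm (distance of blue_pan from where it was at the start of the episode above 0.01 m).
It fails at once if the jar is shifted by 10 mm or tipped (distance of gesso_jar from where it was at the start of the episode above 0.01 m or angle between gesso_jar's own z axis and vertical above 0.2 rad).
It fails at once if the black lid is shifted by 10 mm (distance of jar_lid from where it was at the start of the episode above 0.01 m).
It also fails if it takes over 45 s, if anything falls off the work surface, if the arm or the gripper's body presses on something with over 40 N, if the wrist force passes 120 N, or if a joint passes its speed limit or range.

## Working session

There is one attempt and no reset: what is moved stays moved. The work goes in short steps, Python scripts to look and compute and a shell command to move; the robot and the scene stay as the last step left them, time stands still between calls to the robot, and variables do not carry over. Pictures are saved under pics/ and viewed, at most 10 in all, crops included, and the job is handed in when it is done.

```bash
mkdir -p pics; python3 - <<'E'
from station import ctrl
import cv2,numpy as np,json
o=ctrl.get_obs();print({k:np.round(v,3).tolist() for k,v in o.items()},ctrl.tcp_to_grasp)
for n in("top","scene"):
    c=ctrl.camera(n);cv2.imwrite(f"pics/{n}0.png",c["img"]);np.savez(f"{n}0.npz",**c)
    print(n,np.round(c["R"],3).tolist(),np.round(c["t"],3),c["intrinsics"].tolist())
a=np.hstack([cv2.imread("pics/top0.png"),cv2.imread("pics/scene0.png")])
E
```

```text
{'time_s': 0.0, 'qpos': [-1.237, 0.3, 1.522, 0.0, 1.321, -0.067], 'joint_vel': [0.002, 0.001, 0.001, 0.0, -0.001, -0.0], 'tau': [0.001, -53.181, -35.273, 0.071, 0.024, -0.0], 'ee_pos': [0.215, -0.506, 0.404], 'eef_rot': [-3.14, -0.0, 0.401], 'force': [0.468, -0.003, 0.545], 'moment': [-0.02, -0.032, 0.024], 'grip_force': 0.0, 'grip_width': 0.094} 0.1804
top [[0.024, -0.999, 0.026], [-0.997, -0.026, -0.076], [0.077, -0.024, -0.997]] [-0.038  0.524  1.291] [[452.10739695297065, 0.0, 251.53856051847094], [0.0, 452.10739695297065, 193.18531140787], [0.0, 0.0, 1.0]]
scene [[-0.657, 0.754, 0.004], [0.526, 0.462, -0.714], [-0.54, -0.467, -0.7]] [ 0.369 -0.252  1.559] [[407.3149247231959, 0.0, 257.8896878843879], [0.0, 407.3149247231959, 191.44727605066282], [0.0, 0.0, 1.0]]
```

View pics/top0.png

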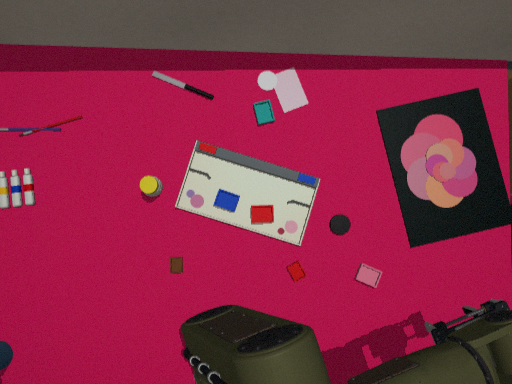

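View pics/scene0.png

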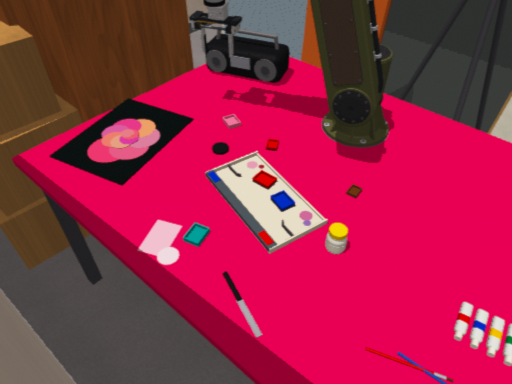

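The top view shows the tray at about (248,193), with the red tag at (207,148), the +y end, and the blue tag at (307,179).
- **Could be taken for the red pan:** the pan in the tray at (262,214), the small red one at (296,271), the pink one at (368,275), the brown one at (177,265) and the turquoise one at (264,112).
- **Choice:** (262,214), the larger of the two red ones and the one inside the tray.
- **To avoid:** the blue pan at (226,200), the jar at (150,186) and the lid at (340,225).

```bash
cat > h.py <<'E'
import cv2,numpy as np
def ray(c,uv):
    d=np.linalg.inv(c["intrinsics"])@np.array([uv[0],uv[1],1.]);return -c["R"].T@c["t"],c["R"].T@d
def plane(c,uv,z):
    o,d=ray(c,uv);return o+d*(z-o[2])/d[2]
def tri(c1,u1,c2,u2):
    o1,d1=ray(c1,u1);o2,d2=ray(c2,u2)
    s=np.linalg.lstsq(np.c_[d1,-d2],o2-o1,rcond=None)[0];p,q=o1+s[0]*d1,o2+s[1]*d2
    return (p+q)/2,np.linalg.norm(p-q)
def blobs(img,col,amin=20):
    h=cv2.cvtColor(img,cv2.COLOR_BGR2HSV).astype(int);H,S,V=h[...,0],h[...,1],h[...,2]
    m=((H<6)|(H>176))&(S>180)&(V>70) if col=="red" else (H>105)&(H<128)&(S>150)&(V>60)
    cs=cv2.findContours(m.astype(np.uint8),cv2.RETR_EXTERNAL,cv2.CHAIN_APPROX_NONE)[0]
    return [(cv2.contourArea(k),cv2.minAreaRect(k),k) for k in sorted(cs,key=cv2.contourArea)[::-1] if cv2.contourArea(k)>amin]
E
python3 - <<'E'
from h import *
C={n:dict(np.load(n+"0.npz")) for n in("top","scene")}
for n,c in C.items():
    print(n,"px tab",cv2.cvtColor(c["img"],cv2.COLOR_BGR2HSV)[{"top":(300,100),"scene":(300,300)}[n]])
    for col in("red","blue"):
        for a,r,k in blobs(c["img"],col)[:7]:print(n,col,a,np.round(r[0],1),np.round(r[1],1),round(r[2],1))
im=C["top"]["img"][130:290,140:380];cv2.imwrite("pics/crop.png",cv2.resize(im,None,fx=3.3,fy=3.3,interpolation=cv2.INTER_CUBIC))
E
```

```text
top px tab [169 237 170]
top red 300.0 [262.  213.5] [15. 20.] 90.0
top red 199.5 [296.3 271. ] [17.1 13.1] 60.3
top red 94.5 [207.3 147.8] [16.9  6.9] 15.9
top red 39.5 [ 28.2 186.9] [5.5 9.2] 81.9
top red 27.5 [ 61.7 122.2] [ 2.1 40.5] 74.1
top blue 321.5 [226.4 199.8] [21.5 16.4] 18.4
top blue 98.0 [306.3 178.8] [16.8  7. ] 18.4
top blue 46.0 [ 15.5 189. ] [6. 9.] 90.0
scene px tab [169 255 233]
scene red 214.0 [264.3 178.9] [20.6 13.1] 29.7
scene red 93.5 [265.2 237.4] [16.1  7.1] 49.4
scene red 85.0 [272. 144.] [10. 10.] 90.0
scene red 77.0 [394.1 358.7] [60.2  2.3] 20.6
scene red 54.5 [463.7 317.6] [12.5  5.8] 26.6
scene blue 243.5 [282.3 200.3] [21.9 14.1] 45.0
scene blue 61.5 [213.6 176.4] [12.5  6.3] 50.2
scene blue 55.0 [479.4 325.1] [11.5  6.5] 21.8
scene blue 25.0 [407.  358.5] [21.1  1.9] 33.7
scene blue 24.0 [434.9 377.1] [23.3  1.9] 33.7
```

View pics/crop.png

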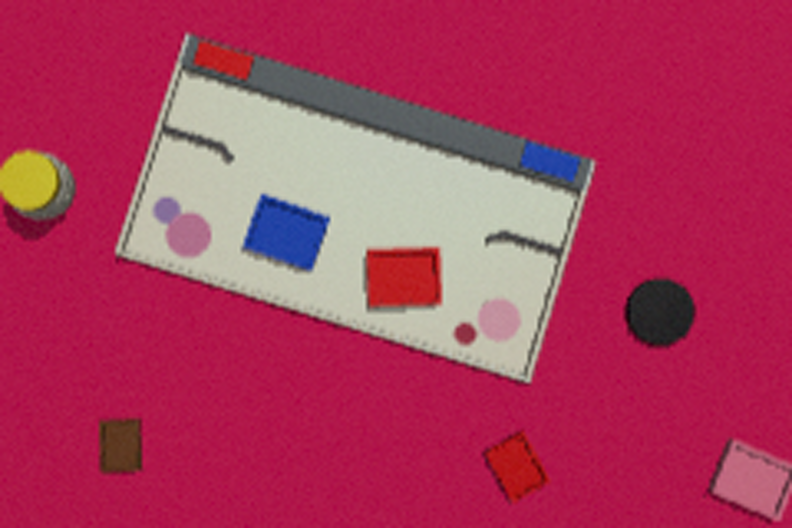

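The crop confirms the choice: the large red pan is in the tray at crop (403,278). The small red one lies outside at (515,466). The red tag is behind the left (+y) pocket, and the path along the rail is clear.

```bash
cat >> h.py <<'E'
def T2(rt,bt):   # tray frame from tag centres (2d)
    y=(rt-bt)[:2];y/=np.linalg.norm(y);x=np.array([y[1],-y[0]])
    return (rt+bt)[:2]/2-.101*x,x,y
def loc(F,p): d=np.asarray(p)[:2]-F[0];return np.array([d@F[1],d@F[2]])*1000
E
python3 - <<'E'
from h import *
t,s=[dict(np.load(n+"0.npz")) for n in("top","scene")]
P={"red_pan":([262,213.5],[264.3,178.9]),"red_tag":([207.3,147.8],[265.2,237.4]),"blue_tag":([306.3,178.8],[213.6,176.4]),"blue_pan":([226.4,199.8],[282.3,200.3])}
for k,(a,b) in P.items():print(k,*[np.round(v,4) for v in tri(t,a,s,b)])
F=T2(plane(t,P["red_tag"][0],.021),plane(t,P["blue_tag"][0],.021));print("tray",F,"yaw",np.arctan2(F[1][1],F[1][0]))
B=blobs(t["img"],"red");b=blobs(t["img"],"blue")
for n,k in(("red",B[0][2]),("blue",b[0][2])):
    w=np.array([plane(t,q[0],.02)[:2] for q in k]);l=np.array([loc(F,q) for q in w],np.float32);r=cv2.minAreaRect(l);print(n,r,cv2.boxPoints(r).round().tolist())
print("tagdist",np.linalg.norm(plane(t,P["red_tag"][0],.021)-plane(t,P["blue_tag"][0],.021)))
E
```

```text
red_pan [ 0.467  -0.0566  0.0119] 0.0014
red_tag [0.6548 0.1073 0.0186] 0.0002
blue_tag [ 0.5715 -0.1837  0.0179] 0.0009
blue_pan [0.5043 0.048  0.0116] 0.0014
tray (array([ 0.51579346, -0.01057015]), array([ 0.96161238, -0.27441141]), array([0.27441141, 0.96161238])) yaw -0.27797756388084005
red ((-34.0378303527832, -57.800384521484375), (43.39170455932617, 57.99941635131836), 17.340656280517578) [[-63.0, -37.0], [-46.0, -92.0], [-5.0, -79.0], [-22.0, -24.0]]
blue ((-26.984872817993164, 52.356781005859375), (62.21727752685547, 47.61257553100586), 88.9400634765625) [[-51.0, 22.0], [-4.0, 21.0], [-3.0, 83.0], [-50.0, 84.0]]
tagdist 0.3023114686114207
```

Moving above the pan, with the tool's y axis turned onto the tray's y axis and the fingers narrowed so they fit inside the well.

```bash
python3 -m jog '[[40.7,-31.5,8,0,0,0.679],[40.7,-31.5,8,0,0,0.679],[40.7,-31.5,8,0,0,0.679],[40.7,-31.5,8,0,0,0.679],[40.7,-31.5,8,0,0,0.679],[40.7,-31.5,8,0,0,0.679],[40.7,-31.5,8,0,0,0.679],[40.7,-31.5,8,0,0,0.679]]' 20
```

```text
time_s: 0.9
ee_pos: [0.4032, -0.1696, 0.3447]
eef_rot: [3.142, -0.0, -0.278]
force: [1.3, -0.3, 0.3]
grip_width: 0.0336
grip_force: 0.0
```

```bash
python3 -m jog '[[0,0,0,0,0,0],[0,0,0,0,0,0]]'; python3 - <<'E'
from h import *
from station import ctrl
c=ctrl.camera("wrist");cv2.imwrite("pics/w1.png",c["img"]);np.savez("w1.npz",**c);print(-c["R"].T@c["t"],c["R"][2])
o=ctrl.get_obs();print(o["ee_pos"],o["grip_width"])
E
```

```text
time_s: 1.1
ee_pos: [0.403, -0.1708, 0.3448]
eef_rot: [-3.142, 0.001, -0.276]
force: [0.6, 0.1, 0.7]
grip_width: 0.02
grip_force: 0.0
[ 0.48355062 -0.19318072  0.32487348] [-0.27513155  0.07794413 -0.9582418 ]
[ 0.4026661  -0.17170097  0.34492749] 0.01927212245425964
```

View pics/w1.png

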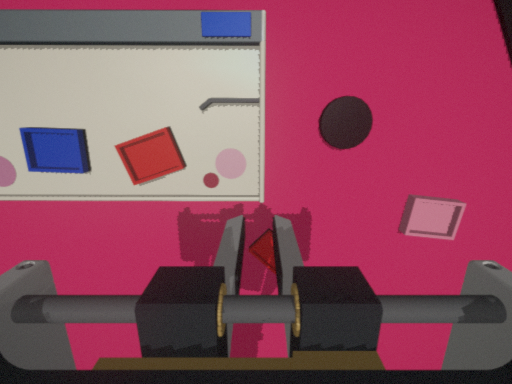

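The wrist view shows the red pan at (150,156), the blue pan at (57,150) and the blue tag at (226,25). The small red decoy is under the fingers at (265,250).

```bash
python3 - <<'E'
from h import *
w,t=[dict(np.load(n+".npz")) for n in("w1","top0")]
F=T2(plane(t,[207.3,147.8],.021),plane(t,[306.3,178.8],.021))
print("blue tag loc",loc(F,plane(w,[226,25],.021)))
for a,r,k in blobs(w["img"],"red",200)[:3]:
    l=np.array([loc(F,plane(w,q[0],.02)) for q in k],np.float32);rr=cv2.minAreaRect(l)
    c=rr[0][0]/1000*F[1]+rr[0][1]/1000*F[2]+F[0]
    print(np.round(r[0]),rr,c.round(4),"h",tri(w,r[0],t,[262,213.5]))
    d=c-np.array([.403,-.1712]);print("move cm x,y:",d@F[1]*100,-d@F[2]*100)
for a,r,k in blobs(w["img"],"blue",200)[:2]:
    print(r[0],cv2.minAreaRect(np.array([loc(F,plane(w,q[0],.02)) for q in k],np.float32)))
E
```

```text
blue tag loc [  99.06990492 -151.8326789 ]
[270. 251.] ((-160.30422973632812, -189.02264404296875), (61.5760383605957, 31.37864875793457), 5.674894332885742) [ 0.3098 -0.1483] h (array([ 0.44308293, -0.1146219 ,  0.21986797]), np.float64(0.13939650335980427))
move cm x,y: -9.591930849755242 0.3607175645882749
(51.01054763793945, 149.68368530273438) ((-27.70091438293457, 51.552879333496094), (63.406150817871094, 49.223384857177734), 88.144775390625)
(225.0, 24.0) ((100.10095977783203, -151.02734375), (21.355224609375, 48.042205810546875), 0.11484037339687347)
```

```bash
sed -i 's/(S>180)&(V>70)/(S>140)\&(V>60)/' h.py; python3 - <<'E'
from h import *
w,t=[dict(np.load(n+".npz")) for n in("w1","top0")]
print(cv2.cvtColor(w["img"],cv2.COLOR_BGR2HSV)[156,145:155:4])
F=T2(plane(t,[207.3,147.8],.021),plane(t,[306.3,178.8],.021))
for a,r,k in blobs(w["img"],"red",200)[:3]:
    l=np.array([loc(F,plane(w,q[0],.02)) for q in k],np.float32);rr=cv2.minAreaRect(l)
    c=rr[0][0]/1000*F[1]+rr[0][1]/1000*F[2]+F[0]
    d=c-np.array([.403,-.1712]);print(np.round(r[0]),rr,c.round(4),"h",tri(w,r[0],t,[262,213.5]),"move cm x,y:",d@F[1]*100,-d@F[2]*100)
E
```

```text
[[  0 178 178]
 [  0 181 179]
 [  0 175 179]]
[150. 156.] ((-34.700050354003906, -60.04757308959961), (48.908233642578125, 65.63488006591797), 19.06364631652832) [ 0.4659 -0.0588] h (array([ 0.46668229, -0.05696149,  0.01784961]), np.float64(0.0011126398800338033)) move cm x,y: 2.9684870884771835 -12.536789530748644
[262. 252.] ((-159.7246856689453, -189.25840759277344), (62.953880310058594, 31.95821762084961), 5.702564239501953) [ 0.3103 -0.1487] h (array([ 0.44023908, -0.1122265 ,  0.20905276]), np.float64(0.13559429768110517)) move cm x,y: -9.533976443016961 0.38429391956874104
```

```bash
python3 -m jog '[[3,-12.5,3,0,0,-0.15],[3,-12.5,3,0,0,-0.2],[3,-12.5,5,0,0,-0.2],[3,-12.5,9,0,0,-0.2],[3,-12.5,10.5,0,0,-0.2],[3,-12.5,10.5,0,0,-0.2],[3,-12.5,10.5,0,0,-0.2]]'; python3 - <<'E'
from h import *
from station import ctrl
c=ctrl.camera("wrist");cv2.imwrite("pics/w2.png",c["img"]);np.savez("w2.npz",**c);print(c["R"]@np.array([*ctrl.get_obs()["ee_pos"][:2],.036])+c["t"])
t=dict(np.load("top0.npz"))
F=T2(plane(t,[207.3,147.8],.021),plane(t,[306.3,178.8],.021));print("tcp loc",loc(F,ctrl.get_obs()["ee_pos"]))
E
```

```text
time_s: 1.85
ee_pos: [0.466, -0.0608, 0.2407]
eef_rot: [3.141, -0.001, -0.08]
force: [0.4, -0.7, -0.1]
grip_width: 0.019
grip_force: 0.0
[1.98714245e-04 2.74571727e-02 2.01036631e-01]
tcp loc [-33.99993857 -61.75032193]
```

View pics/w2.png

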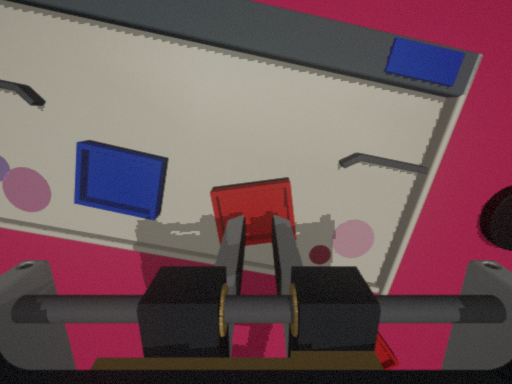

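The fingertips at (232,218) and (285,218) hang over the red pan's well, which is centred at about (254,211). Descending into the well.

```bash
python3 -m jog '[[0,-0.15,1.5,0,0,0],[0,-0.15,2.2,0,0,0],[0,-0.15,2.6,0,0,0],[0,-0.15,2.75,0,0,0],[0,-0.15,2.75,0,0,0]]'
```

```text
time_s: 2.4
ee_pos: [0.4661, -0.0582, 0.2128]
eef_rot: [3.142, -0.0, -0.078]
force: [-0.4, 0.3, 0.1]
grip_width: 0.0184
grip_force: 0.0
```

```bash
python3 -m jog '[[0,0,0,0,0,0.1],[0,0,0,0,0,0.2],[0,0,0,0,0,0.2],[0,0,0,0,0,0.2]]'; python3 -m jog '[[0.5,0,0,0,0,0],[1,0,0,0,0,0],[1.5,0,0,0,0,0],[2,0,0,0,0,0],[2.5,0,0,0,0,0],[3,0,0,0,0,0],[3.5,0,0,0,0,0],[4,0,0,0,0,0]]';python3 -m jog '[[0.5,0,0,0,0,0],[1,0,0,0,0,0],[1.5,0,0,0,0,0],[2,0,0,0,0,0],[2.5,0,0,0,0,0],[3,0,0,0,0,0],[3.5,0,0,0,0,0],[4,0,0,0,0,0]]'
python3 - <<'E'
from h import *
from station import ctrl
t=dict(np.load("top0.npz"))
F=T2(plane(t,[207.3,147.8],.021),plane(t,[306.3,178.8],.021));print("tcp loc",loc(F,ctrl.get_obs()["ee_pos"]))
c=ctrl.camera("wrist");cv2.imwrite("pics/w3.png",c["img"])
for a,r,k in blobs(c["img"],"red",200)[:3]:
    print(r[0],cv2.minAreaRect(np.array([loc(F,plane(c,q[0],.02)) for q in k],np.float32)))
E
```

```text
time_s: 2.8
ee_pos: [0.4661, -0.0581, 0.2128]
eef_rot: [-3.142, -0.0, -0.275]
force: [-0.2, -1.0, 1.3]
grip_width: 0.0187
grip_force: 0.0
time_s: 3.6
ee_pos: [0.5049, -0.0692, 0.2124]
eef_rot: [3.142, 0.0, -0.278]
force: [-0.9, 0.1, -0.8]
grip_width: 0.0187
grip_force: 0.2
time_s: 4.4
ee_pos: [0.5434, -0.0801, 0.2125]
eef_rot: [-3.142, -0.0, -0.278]
force: [0.2, -0.1, -0.2]
grip_width: 0.0193
grip_force: 0.2
tcp loc [ 45.59817328 -59.31486631]
(248.5, 241.5) ((36.3194580078125, -51.94159698486328), (62.93329620361328, 53.65538787841797), 89.7259521484375)
```

View pics/w3.png

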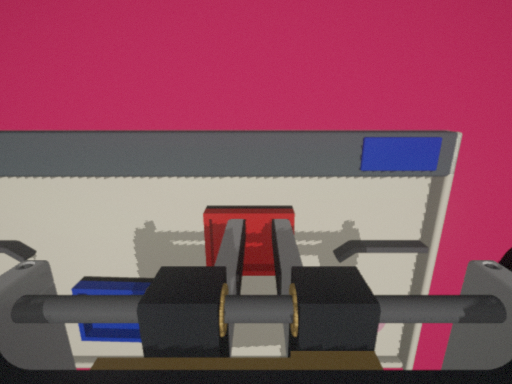

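The pan at (249,241) is now square to the rail and being pushed properly, with about 25 mm left to the rail.

```bash
python3 -m jog '[[0.4,0,0,0,0,0],[0.8,0,0,0,0,0],[1.2,0,0,0,0,0],[1.6,0,0,0,0,0],[2,0,0,0,0,0],[2.3,0,0,0,0,0],[2.5,0,0,0,0,0],[2.7,0,0,0,0,0]]';python3 -m jog '[[0.1,0,0,0,0,0],[0.2,0,0,0,0,0],[0.2,0,0,0,0,0]]'
cat > m.py <<'E'
from h import *
from station import ctrl
t=dict(np.load("top0.npz"));o=ctrl.get_obs()
F=T2(plane(t,[207.3,147.8],.021),plane(t,[306.3,178.8],.021));print("tcp loc",loc(F,o["ee_pos"]),"F loc",o["force"][:2]@F[1],o["force"][:2]@F[2],o["force"][2])
E
python3 m.py
```

```text
time_s: 5.25
ee_pos: [0.5684, -0.0873, 0.2123]
eef_rot: [3.141, 0.004, -0.278]
force: [-19.5, 5.4, 14.1]
grip_width: 0.0189
grip_force: 10.0
time_s: 5.55
ee_pos: [0.5694, -0.0874, 0.2123]
eef_rot: [3.141, 0.009, -0.278]
force: [-24.7, 5.3, 17.7]
grip_width: 0.0189
grip_force: 12.9
tcp loc [ 72.66597969 -59.20442361] F loc -25.181900851349294 -1.6367242402344133 17.69582413144126
```

```bash
python3 -m jog '[[-0.1,0,0,0,0,0],[-0.15,0,0,0,0,0],[-0.15,-0.3,0,0,0,0],[-0.15,-0.8,0,0,0,0],[-0.15,-1.4,0,0,0,0],[-0.15,-2,0,0,0,0]]'; cat >> m.py <<'E'
c=ctrl.camera("wrist")
for col in("red","blue"):
  for a,r,k in blobs(c["img"],col,200)[:2]:
    print(col,np.round(r[0]),cv2.minAreaRect(np.array([loc(F,plane(c,q[0],.02)) for q in k],np.float32)))
E
python3 m.py
```

```text
time_s: 6.15
ee_pos: [0.5739, -0.0686, 0.2117]
eef_rot: [3.14, 0.005, -0.278]
force: [-13.6, -4.6, 4.3]
grip_width: 0.0188
grip_force: 5.9
tcp loc [ 71.8051093  -39.89844566] F loc -11.795398564054576 -8.10480318382826 4.305259432289094
red [254. 244.] ((60.32886505126953, -36.52812194824219), (63.20584487915039, 50.547828674316406), 89.91282653808594)
red [  8. 192.] ((99.43585968017578, 129.0492706298828), (10.525409698486328, 23.497886657714844), 74.26741790771484)
blue [423. 191.] ((100.4955062866211, -150.85546875), (49.67258834838867, 21.268444061279297), 89.91552734375)
blue [124. 340.] ((-25.855976104736328, 70.07675170898438), (29.0997314453125, 33.86651611328125), 89.83531188964844)
```

```bash
python3 -m jog '[[-0.04,-0.7,0,0,0,0],[-0.04,-1.4,0,0,0,0],[-0.04,-2.1,0,0,0,0],[-0.04,-2.8,0,0,0,0],[-0.04,-3.5,0,0,0,0],[-0.04,-4.2,0,0,0,0],[-0.04,-4.9,0,0,0,0],[-0.04,-5.6,0,0,0,0]]'; python3 -m jog '[[0,-0.7,0,0,0,0],[0,-1.4,0,0,0,0],[0,-2.1,0,0,0,0],[0,-2.8,0,0,0,0],[0,-3.5,0,0,0,0],[0,-4.2,0,0,0,0],[0,-4.9,0,0,0,0],[0,-5.6,0,0,0,0]]'; python3 m.py
```

```text
time_s: 7.0
ee_pos: [0.5891, -0.0144, 0.2117]
eef_rot: [3.14, 0.004, -0.278]
force: [-10.3, -2.6, 2.8]
grip_width: 0.0188
grip_force: 4.5
time_s: 7.8
ee_pos: [0.6045, 0.0394, 0.2117]
eef_rot: [3.14, 0.005, -0.278]
force: [-10.2, -3.5, 2.8]
grip_width: 0.0188
grip_force: 4.7
tcp loc [71.59119963 72.41556709] F loc -8.859699363007177 -6.134136870138214 2.765182795279494
red [254. 244.] ((60.30718994140625, 75.29484558105469), (63.36928939819336, 50.519832611083984), 89.89697265625)
red [140. 192.] ((100.32980346679688, 151.35214233398438), (50.09666442871094, 21.952621459960938), 89.93257904052734)
blue [264. 340.] ((-26.10645294189453, 67.21719360351562), (34.0418586730957, 33.85761642456055), 89.82796478271484)
```

```bash
python3 -m jog '[[0,-0.7,0,0,0,0],[0,-1.4,0,0,0,0],[0,-2.1,0,0,0,0],[0,-2.8,0,0,0,0],[0,-3.5,0,0,0,0],[0,-4.2,0,0,0,0],[0,-4.9,0,0,0,0],[0,-5.6,0,0,0,0]]'; python3 -m jog '[[0,-0.5,0,0,0,0],[0,-1,0,0,0,0],[0,-1.5,0,0,0,0],[0,-1.9,0,0,0,0],[0,-2.2,0,0,0,0],[0,-2.5,0,0,0,0],[0,-2.8,0,0,0,0]]'; python3 m.py
```

```text
time_s: 8.65
ee_pos: [0.6199, 0.0933, 0.2116]
eef_rot: [3.139, 0.005, -0.278]
force: [-10.4, -4.1, 1.7]
grip_width: 0.019
grip_force: 4.8
time_s: 9.35
ee_pos: [0.6275, 0.12, 0.2114]
eef_rot: [3.139, 0.005, -0.278]
force: [-10.5, -4.2, 0.3]
grip_width: 0.0187
grip_force: 4.3
tcp loc [ 71.62279514 156.269331  ] F loc -8.944283081506754 -6.892063502771333 0.29570476342322916
red [263. 244.] ((60.01259231567383, 153.13327026367188), (63.18280029296875, 51.292152404785156), 89.90637969970703)
red [266. 192.] ((100.30169677734375, 151.0061492919922), (49.751739501953125, 21.935449600219727), 89.92793273925781)
blue [401. 344.] ((-31.055957794189453, 41.05560302734375), (40.22886657714844, 43.65328598022461), 89.79006958007812)
```

```bash
python3 -m jog '[[0,-0.2,0,0,0,0],[0,-0.4,0,0,0,0],[0,-0.5,0,0,0,0],[0,-0.5,0,0,0,0]]';python3 m.py
```

```text
time_s: 9.8
ee_pos: [0.6289, 0.1247, 0.2113]
eef_rot: [3.139, 0.005, -0.278]
force: [-10.6, -3.7, 0.6]
grip_width: 0.0187
grip_force: 5.8
tcp loc [ 71.63223417 161.1370352 ] F loc -9.175853199199572 -6.423871037656046 0.6063340450606275
red [270. 244.] ((60.03718566894531, 152.81268310546875), (63.03643798828125, 51.27564239501953), 89.90626525878906)
red [274. 192.] ((100.32148742675781, 150.70960998535156), (49.69289016723633, 21.930503845214844), 89.90966033935547)
blue [404. 344.] ((-31.021656036376953, 43.31083679199219), (45.42765426635742, 43.65413284301758), 89.77904510498047)
```

```bash
python3 -m jog '[[-0.2,0,0,0,0,0],[-0.5,0,0,0,0,0],[-0.7,0.2,0,0,0,0],[-0.7,0.4,0,0,0,0],[-0.7,0.4,-1,0,0,0],[-0.7,0.4,-3,0,0,0],[-0.7,0.4,-7,0,0,0],[-0.7,0.4,-10,0,0,0]]'; python3 m.py; python3 - <<'E'
from h import *
from station import ctrl
c=ctrl.camera("wrist");cv2.imwrite("pics/w4.png",c["img"])
E
```

```text
time_s: 10.65
ee_pos: [0.6219, 0.1231, 0.3154]
eef_rot: [-3.141, -0.002, -0.278]
force: [0.2, 0.3, 0.4]
grip_width: 0.0186
grip_force: 0.0
tcp loc [ 65.3818984  157.66036775] F loc 0.1400534948851013 0.3551478459685132 0.43211026434071276
red [264. 195.] ((58.372802734375, 152.9188995361328), (63.185306549072266, 50.33726501464844), 89.97669219970703)
red [266. 158.] ((99.497802734375, 150.65676879882812), (49.54533004760742, 21.08687400817871), 89.9722900390625)
blue [348. 262.] ((-27.19219970703125, 53.183982849121094), (65.56456756591797, 49.47223663330078), 85.77014923095703)
```

View pics/w4.png

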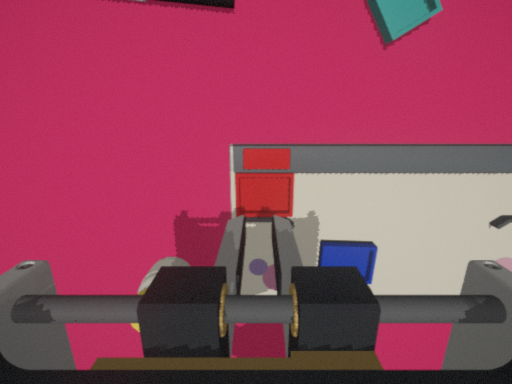

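The picture shows the red pan at (264,195) in the red-tagged corner, touching the rail and end wall. The blue pan at (348,262) hasn't moved, and the fingers are clear of everything.

```bash
python3 -m jog '[[0,0,0,0,0,0],[0,0,0,0,0,0]]'; python3 -c "
from station import ctrl
print(ctrl.hand_in())"
```

```text
time_s: 10.95
ee_pos: [0.6217, 0.1231, 0.3114]
eef_rot: [3.141, 0.002, -0.278]
force: [-0.5, -0.4, -0.4]
grip_width: 0.0188
grip_force: 0.0
the job is handed in; nothing more can be done
None
```

The red pan is parked in the red-tagged pocket, measured within about 1 mm of both the rail and the end wall, with the robot clear; the job is handed in at about 11 s, but the hand-in reported no verdict.

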